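# Fetch the groove tool and set a hardback's joint

## Robot

A 6-joint arm with a two-finger parallel gripper is mounted at the origin on the work surface. World frame = base frame: x ahead of the robot, y to its left, z up, the work surface at z = 0. Lengths are in m, angles in rad, forces in N, time in s.
With the tool pointing down it reaches from about 0.2 to 0.875 m from the base axis. Payload 3.4 kg.
Tool frame: the origin (TCP) lies between the finger pads; the fingertips stand r.nose_length ahead of it and the grasp point (between the pads) lies 11 mm behind it (r.nose_length is the distance from the TCP to the fingertips, in m); z points along the fingers, y is the line along which they close (so a half turn about z gives the same grasp; the last joint's range is limited). The gripper opens to 94 mm and grips with 3 to 60 N. Pads are 16 mm wide; open, the fingers measure 119 mm over their backs; the gripper's body (75 mm by 177 mm) begins 78 mm behind the grasp point.
Start: joints at [1.199, 0.276, 1.505, -0, 1.361, -0.121], TCP at [0.143, 0.557, 0.213] pointing down, gripper open.
Joint ranges: [-2.89, 2.89], [-0.75, 2.08], [0.22, 2.7], [-1.18, 4.32], [0.11, 2.71], [-2.7, 2.7]. Speed limits (rad/s): [2.57, 2.57, 3.14, 3.14, 3.14, 3.14].

## Interface

Orientations are given as a unit quaternion [w, x, y, z].
In Python, from plant import r gives the robot as it stands. Calls block until the motion is done:
- r.move_to(position, orientation): joint-space move of the TCP to a pose.
- r.move_l(position, rot=None, vel=0.15, guard=None): straight line of the TCP; rot=None keeps the orientation; vel is the mean speed in m/s. With guard (N) it stops when the force on the tool has changed by that much, and returns True; else False.
- r.movej(angles): joint-space move.
- r.gripper_to(opening, f_grip=None): finger opening in m; f_grip is the grip in N (None keeps the last); returns when the fingers have stopped.
- r.hold(seconds).
- r.inverse_kinematics(position, orientation): joint angles nearest the present ones, or None.
- r.sense(): the state.
- r.snapshot(name): name is "side" or "top"; returns (picture, depth): 420x560x3 uint8, red, green, blue; 420x560 float32, m along the optical axis (not along the pixel's ray), 0 where there is no reading.
- r.get_calibration(name): a dict with "fx", "fy", "cx", "cy" (pixels), "position" and "orientation" of the camera in the world. Camera axes: x right, y down, z forward; pixel columns grow to the right and rows downward; lengths in m; the calibration is good to about 2 mm. A picture is of the moment at which its call begins. get_calibration takes no time and is no camera call.
A pose or a line that the arm cannot do raises r.PlanningError and nothing moves.
- r.sign_off(): hands the job in; it is judged then, once.
Trained networks look in the newest picture that a camera, given by its name, has taken for a name from the list of things; names that differ only in an ending like _2 or _b are one class to them, and where a whole thing is asked for, a point or a joint stands for the part that bears it (a point fixed in the world has none). Each returns a list of dicts, best first, with "conf" (0 to 1); they miss things now and then, are a little off and sometimes report something else, mostly with a low value. They report only what shows in the picture. A call takes as long as a camera call.
- r.spot_in(name, camera): "centre" ([column, row] in pixels, amid what is visible of it).
- r.pinpoint(name, camera): "centre" ([column, row] in pixels: a listed point, or the origin of a listed thing).
The state is a dict: "t": time; "joints": joint angles; "dq": joint speeds; "joint_efforts": joint torques, N m; "ee_pos": TCP position; "tool_rot": TCP orientation; "wrist_force": force on the tool from outside, world axes, zero at the start; "torque": the same for the moment, N m; "opening": finger opening in m; "finger_force": force on a finger pad.
Only numpy, scipy, OpenCV 4.12 (cv2) and the standard library are available. Lean on these libraries where they do the work, as an engineer would, in place of code of your own. Each camera call takes 0.05 s, during which the arm holds its last target. There are 200 camera calls.

## Task

Open only the box whose lid carries the raised emblem of a pointed tool (a bar that runs into a thin point), leave the other boxes shut, and take the groove tool out. Press its tip lightly (about 5 N, never hard) into the groove beside the spine of the grey and blue hardback and run it slowly, slower than 8 cm a second and keeping the light pressure, from the pale tick beside its far end to the tick beside its near end (towards the robot). Then lay the tool down flat, without dropping it, with its handle on the cork mat; its box may stay open, and leave the tape roll, the jar, the brass weight and the cards where they are.

Things in the scene. Friction and masses are not known exactly. Their poses are not given: they have to be found in the camera images.
- box_blade: box holding the groove tool, which lies on its floor along x, point towards the hinge. 150 (x) x 80 (y) x 38 mm, walls and floor 4 mm, one of four 82 mm apart on a plate, in any order, alike but for the lid emblem; here a raised 60 x 14 mm bar ending in a 27 mm thin point (hinge side). Origin: centre of underside, 6 mm above the table; x from the lid's handle edge to its hinge, z up.
- lid_blade (a joint): hinge of that box's white lid (150 x 80 x 6 mm, 120 g), rad: 0 shut, grows as its handle edge swings up, 1.75 fully back; stiff friction hinge (about 2 N at the handle), the lid stays where it is left. Upright (about 1.4 and more) it leaves room for a gripper over the box.
- lid_blade_handle (a point): grip point of that lid's handle, an upright fin 12 (x) x 16 (y) x 34 mm in the middle of the lid's handle edge; the point is 24 mm above the lid's top face, 10 mm below the fin's top; axes as the lid (those of the box when shut). Pinched across its 16 mm (y), the fin can turn about y between the fingers as the lid swings.
- lid_blade_hinge (a point): on that lid's hinge axis (along y) at mid-width, level with the lid's underside; when shut the handle point is 142 mm from it towards the handle edge and 30 mm above it.
- lid_disc (a joint): lid of a box that must stay shut; its raised emblem is a 42 mm disc; rad, 0 shut, grows as it opens; same lid and handle as the others
- lid_square (a joint): lid of a box that must stay shut; its raised emblem is a 36 mm square; rad, 0 shut, grows as it opens; same lid and handle as the others
- lid_bars (a joint): lid of a box that must stay shut; its raised emblem is three 46 x 10 mm bars side by side; rad, 0 shut, grows as it opens; same lid and handle as the others
- creaser: the groove tool (about 60 g): square-section wooden handle 80 mm long (own x), 16 mm wide (y), 14 mm high (z), with a thin steel point in line with it towards +x. Origin: centre of the handle's underside (7 mm from its axis), near its centre of mass. It starts hidden in the box with the tool emblem.
- creaser_tip (a point): centre of the point's round end (2.5 mm radius), 75 mm from the handle's centre along its axis; axes as the tool
- book: new grey hardback with a blue cloth spine and groove, 182 (x) x 122 (y) x 32 mm, lying fixed on a plywood board 205 x 150 x 12 mm that does not move. Origin: centre of the board's underside on the table; x along the spine, pointing away from the robot; the spine is on the -y side. The cover's top face is 44 mm above the origin.
- cover (a joint): how far the book's front cover is pressed down, m: 0 at rest, 0.004 at most; it springs back, about 4 N per mm
- groove0 (a point): far end mark, +56 mm from the groove's middle along the book's x: point on the floor of the cover's joint groove, 40.5 mm above the table; axes as the book; sinks with it. The groove is straight along the book's x, 9 mm wide, 3.5 mm deep, 182 mm long, 34 mm to the spine (-y) side of the book's centre line. Pale ticks on the cover stand beside both end marks.
- groove1 (a point): first quarter, +28 mm from the groove's middle along the book's x: point on the floor of the cover's joint groove, 40.5 mm above the table; as the far end mark
- groove2 (a point): middle, +0 mm from the groove's middle along the book's x: point on the floor of the cover's joint groove, 40.5 mm above the table; as the far end mark
- groove3 (a point): third quarter, -28 mm from the groove's middle along the book's x: point on the floor of the cover's joint groove, 40.5 mm above the table; as the far end mark
- groove4 (a point): near end mark, -56 mm from the groove's middle along the book's x: point on the floor of the cover's joint groove, 40.5 mm above the table; as the far end mark
- mat: flat cork mat 180 (x) x 95 (y) x 6 mm, fixed to the table; origin: centre of its underside
- tape: bystander: upright-axis roll of tape lying flat, 90 mm across, 24 mm high; origin: centre of its underside
- glue: bystander: jar 60 mm across, 85 mm high; origin: centre of its underside
- weight: bystander: brass weight with a neck, 52 mm across, 50 mm high; origin: centre of its underside
- cards: bystander: stack of cards 90 x 55 x 30 mm; origin: centre of its underside

How it is judged:
On the way, in this order (a step that is already met when the one before it is completed fails the run):
1. the lid with the tool emblem is lifted well open (more than 1.2 rad) (value of joint lid_blade above 1.2 rad), for 0.2 s.
2. the groove tool is gripped and lifted out of its box (contact force between the fingers and creaser above 1 N and height (world z) of creaser_tip above 0.055 m and z of creaser in the frame of box_blade above 0.05 m), for 0.2 s.
3. the held tool's tip presses in the groove at the far end mark with 1.5 to 10 N, within 6 mm of it along the groove for 0.15 s (so slower than 8 cm/s) (x of creaser_tip in the frame of groove0 between -0.006 and 0.006 m and y of creaser_tip in the frame of groove0 between -0.0045 and 0.0045 m and z of creaser_tip in the frame of groove0 below 0.0045 m and contact force between creaser and book between 1.5 and 10 N and contact force between the fingers and creaser above 1 N), for 0.15 s.
4. the held tool's tip presses in the groove at the first quarter with 1.5 to 10 N, within 6 mm of it along the groove for 0.15 s (so slower than 8 cm/s) (x of creaser_tip in the frame of groove1 between -0.006 and 0.006 m and y of creaser_tip in the frame of groove1 between -0.0045 and 0.0045 m and z of creaser_tip in the frame of groove1 below 0.0045 m and contact force between creaser and book between 1.5 and 10 N and contact force between the fingers and creaser above 1 N), for 0.15 s.
5. the held tool's tip presses in the groove at the middle with 1.5 to 10 N, within 6 mm of it along the groove for 0.15 s (so slower than 8 cm/s) (x of creaser_tip in the frame of groove2 between -0.006 and 0.006 m and y of creaser_tip in the frame of groove2 between -0.0045 and 0.0045 m and z of creaser_tip in the frame of groove2 below 0.0045 m and contact force between creaser and book between 1.5 and 10 N and contact force between the fingers and creaser above 1 N), for 0.15 s.
6. the held tool's tip presses in the groove at the third quarter with 1.5 to 10 N, within 6 mm of it along the groove for 0.15 s (so slower than 8 cm/s) (x of creaser_tip in the frame of groove3 between -0.006 and 0.006 m and y of creaser_tip in the frame of groove3 between -0.0045 and 0.0045 m and z of creaser_tip in the frame of groove3 below 0.0045 m and contact force between creaser and book between 1.5 and 10 N and contact force between the fingers and creaser above 1 N), for 0.15 s.
7. the held tool's tip presses in the groove at the near end mark with 1.5 to 10 N, within 6 mm of it along the groove for 0.15 s (so slower than 8 cm/s) (x of creaser_tip in the frame of groove4 between -0.006 and 0.006 m and y of creaser_tip in the frame of groove4 between -0.0045 and 0.0045 m and z of creaser_tip in the frame of groove4 below 0.0045 m and contact force between creaser and book between 1.5 and 10 N and contact force between the fingers and creaser above 1 N), for 0.15 s.
At the end, for the whole second after the job is handed in: The groove tool lies released and at rest on the cork mat, its handle level (within 0.17 rad) and the handle's centre within 70 mm along and 40 mm across of the mat's centre; the other three lids are shut (under 0.05 rad). The opened lid may stand open or shut (x of creaser in the frame of mat between -0.07 and 0.07 m and y of creaser in the frame of mat between -0.04 and 0.04 m and z of creaser in the frame of mat below 0.026 m and contact force between creaser and mat above 0.1 N and angle between creaser's own x axis and vertical between 1.4 and 1.74 rad and linear speed of creaser below 0.02 m/s and value of joint each of lid_disc, lid_square, lid_bars below 0.05 rad); the robot touches nothing.
It fails at once if a wrong lid is opened (more than 0.12 rad) (value of joint any of lid_disc, lid_square, lid_bars above 0.12 rad).
It fails at once if the tool is pressed on the book with more than 18 N (contact force between creaser and book above 18 N).
It fails at once if the tool is dropped (falls freely at more than 0.6 m/s, some 2 cm) (contact force between the fingers and creaser below 0.05 N and linear speed of creaser above 0.6 m/s).
It fails at once if a bystander is moved by more than 4 cm (distance of any of tape, glue, weight, cards from where it was at the start of the episode above 0.04 m).
It also fails if it takes over 72 s, if anything falls off the work surface, if the arm or the gripper's body presses on something with over 40 N, if the wrist force passes 120 N, or if a joint passes its speed limit or range.

## Working session

There is one attempt and no reset: what is moved stays moved. The work goes in short steps, each a Python script; the robot and the scene stay as the last script left them, time stands still between calls to the robot, and variables do not carry over. Pictures are saved under pics/ and viewed, at most 10 in all, crops included, and the job is handed in when it is done.

```bash
mkdir -p pics; ls; cat > h.py <<'E'
import numpy as np, cv2
from plant import r
from scipy.spatial.transform import Rotation as R
def Rq(q): return R.from_quat([q[1],q[2],q[3],q[0]])
def q_(rot):
    a=rot.as_quat(); return [a[3],a[0],a[1],a[2]]
def save(name,fn):
    p,d=r.snapshot(name); cv2.imwrite('pics/'+fn,p[:,:,::-1]); np.save('pics/'+fn+'.npy',d); return p,d
def px2w(c,px,depth):
    u,v=px; p=np.array([(u-c['cx'])/c['fx'],(v-c['cy'])/c['fy'],1.])*depth
    return Rq(c['orientation']).apply(p)+np.array(c['position'])
def ray(c,px): 
    o=np.array(c['position']); d=px2w(c,px,1.)-o; return o,d
def at_z(c,px,z):
    o,d=ray(c,px); return o+d*(z-o[2])/d[2]
def tri(c1,p1,c2,p2):
    o1,d1=ray(c1,p1);o2,d2=ray(c2,p2)
    s=np.linalg.lstsq(np.c_[d1,-d2],o2-o1,rcond=None)[0]
    a,b=o1+d1*s[0],o2+d2*s[1]; return (a+b)/2,np.linalg.norm(a-b)
E
python3 - <<'E'
from h import *
np.set_printoptions(precision=4,suppress=True)
for n in ('side','top'):
    save(n,n+'0.png'); c=r.get_calibration(n); print(n,c)
C={n:r.get_calibration(n) for n in('side','top')}
for k in ['lid_blade','lid_blade_handle','lid_blade_hinge','box_blade','lid_disc','lid_square','lid_bars','book','groove0','groove2','groove4','mat','tape','glue','weight','cards']:
    o={}
    for n in C:
        l=r.pinpoint(k,n); o[n]=[(np.round(x['centre'],1).tolist(),round(x['conf'],2)) for x in l[:3]]
    t=tri(C['side'],o['side'][0][0],C['top'],o['top'][0][0]) if o['side'] and o['top'] else None
    print(k,o,t)
s=r.sense();print(s,r.nose_length)
E
```

```text
pics
plant.py
side {'fx': 464.31333762959906, 'fy': 464.31333762959906, 'cx': 282.65831063294104, 'cy': 206.94777302449984, 'position': array([0.3242, 0.9087, 0.7184]), 'orientation': array([ 0.0638, -0.1107,  0.8818, -0.4539])}
top {'fx': 538.8399594334929, 'fy': 538.8399594334929, 'cx': 281.6124065545564, 'cy': 204.73428390207314, 'position': array([0.3002, 0.0227, 1.2402]), 'orientation': array([ 0.0742, -0.6902,  0.7154, -0.0797])}Traceback (most recent call last):
  File "<stdin>", line 9, in <module>
ValueError: it knows: book, box_blade, cards, creaser, creaser_tip, glue, groove, lid_blade_handle, lid_blade_hinge, mat, tape, weight
```

```bash
python3 - <<'E'
from h import *
np.set_printoptions(precision=4,suppress=True)
C={n:r.get_calibration(n) for n in('side','top')}
for k in ['lid_blade_handle','lid_blade_hinge','box_blade','book','groove','mat','tape','glue','weight','cards']:
    o={}
    for n in C:
        l=r.pinpoint(k,n); o[n]=[(np.round(x['centre'],1).tolist(),round(x['conf'],2)) for x in l[:6]]
    t=tri(C['side'],o['side'][0][0],C['top'],o['top'][0][0]) if o['side'] and o['top'] else None
    print(k,o,t)
s=r.sense();print(s,r.nose_length)
E
```

```text
lid_blade_handle {'side': [([342.0, 189.0], 0.91)], 'top': [([322.1, 256.6], 0.73)]} (array([ 0.4375, -0.0749,  0.0752]), np.float64(0.004815444743186282))
lid_blade_hinge {'side': [([283.8, 190.5], 0.82), ([340.0, 188.6], 0.58)], 'top': [([315.2, 197.4], 0.67), ([344.0, 152.7], 0.25)]} (array([ 0.5815, -0.0679,  0.0511]), np.float64(0.007173044813330567))
box_blade {'side': [([313.8, 206.9], 0.83), ([272.8, 245.5], 0.41)], 'top': [([319.7, 232.9], 0.85)]} (array([ 0.5049, -0.0779,  0.0054]), np.float64(0.0026071910914891145))
book {'side': [([265.5, 263.6], 0.79), ([250.4, 210.3], 0.53)], 'top': [([218.5, 210.1], 0.84)]} (array([ 0.569 ,  0.157 , -0.0021]), np.float64(0.0028463643360474226))
groove {'side': [([258.7, 240.8], 0.82), ([298.6, 248.7], 0.8), ([283.8, 245.6], 0.76), ([250.2, 240.6], 0.64), ([272.5, 242.6], 0.62)], 'top': [([232.1, 210.2], 0.97), ([229.2, 185.9], 0.94), ([228.8, 233.7], 0.84), ([227.7, 193.6], 0.69), ([229.8, 219.1], 0.65)]} (array([0.5768, 0.1248, 0.0331]), np.float64(0.03584632314635693))
mat {'side': [([258.1, 338.7], 0.66)], 'top': [([129.0, 232.2], 0
[... 558 characters left out ...]
037]), np.float64(0.0027983846883269017))
cards {'side': [([252.6, 184.2], 0.67)], 'top': [([344.0, 156.5], 0.79), ([141.6, 161.6], 0.21)]} (array([ 0.6921, -0.1452,  0.0051]), np.float64(0.010456682150511997))
{'t': 1.1, 'joints': array([ 1.199 ,  0.2759,  1.5049, -0.    ,  1.3607, -0.121 ]), 'dq': array([ 0.0015,  0.0002,  0.0009,  0.0015,  0.0001, -0.0003]), 'joint_efforts': array([ -0.002 , -40.4497, -23.7506,   0.0703,   0.025 ,   0.    ]), 'ee_pos': array([0.1427, 0.557 , 0.2135]), 'tool_rot': array([0.    , 0.1251, 0.9921, 0.    ]), 'wrist_force': array([ 0.8212, -0.1063,  0.4748]), 'torque': array([-0.0294, -0.0503,  0.0237]), 'finger_force': 0.0, 'opening': 0.0939914518269432} 0.008
```

View pics/top0.png

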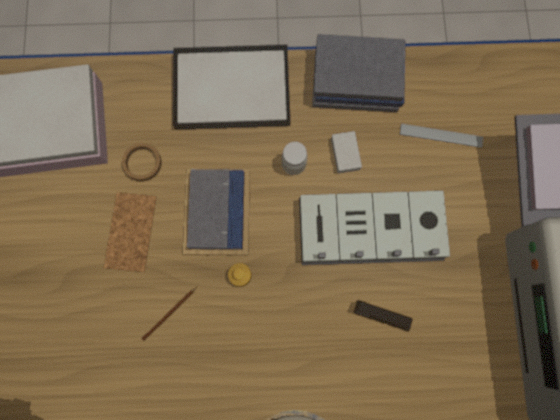

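View pics/side0.png

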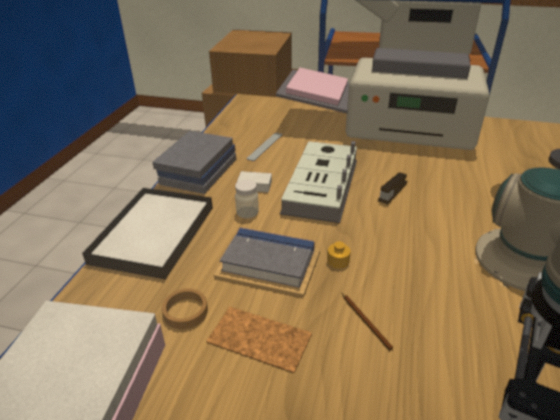

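```bash
cat > m.py <<'E'
from h import *
np.set_printoptions(precision=4,suppress=True)
def cloud(n,fn):
    c=r.get_calibration(n); d=np.load('pics/'+fn+'.npy'); im=cv2.imread('pics/'+fn)
    v,u=np.mgrid[:420,:560]; P=px2w(c,(u.ravel(),v.ravel()),1.) if 0 else None
    p=np.stack([(u-c['cx'])/c['fx'],(v-c['cy'])/c['fy'],np.ones_like(d)],-1)*d[...,None]
    W=Rq(c['orientation']).apply(p.reshape(-1,3)).reshape(420,560,3)+c['position']
    return im,d,W
E
python3 - <<'E'
from m import *
for n in('top','side'):
    im,d,W=cloud(n,n+'0.png'); hsv=cv2.cvtColor(im,cv2.COLOR_BGR2HSV).astype(int)
    X,Y,Z=W[...,0],W[...,1],W[...,2]; ok=d>0
    t=ok&(abs(X-.3)<.15)&(abs(Y-.3)<.1); print(n,'table z',np.median(Z[t]))
    def rep(name,m,trueside=None):
        k,lab,st,_=cv2.connectedComponentsWithStats(m.astype(np.uint8)); 
        i=1+np.argmax(st[1:,4]); m=lab==i
        z=np.median(Z[m]); c=r.get_calibration(n)
        cs=[cv2.findContours(m.astype(np.uint8),cv2.RETR_EXTERNAL,cv2.CHAIN_APPROX_NONE)[0][0]][0][:,0,:]
        w=np.array([at_z(c,p,z)[:2] for p in cs]).astype(np.float32)
        (cx,cy),(a,b),g=cv2.minAreaRect(w*1000); print(' ',name,m.sum(),'z',round(float(z),4),'rect',cx,cy,a,b,g)
    sat,val,hue=hsv[...,1],hsv[...,2],hsv[...,0]
    rg=lambda x0,x1,y0,y1:(X>x0)&(X<x1)&(Y>y0)&(Y<y1)&ok
    rep('lids',rg(.4,.62,-.4,-.02)&(Z>.04)&(Z<.065))
    rep('fins',rg(.4,.47,-.12,-.04)&(Z>.068))
    rep('booktop',rg(.45,.7,.07,.26)&(Z>.036))
    rep('blue',rg(.45,.7,.07,.26)&(Z>.03)&(sat>120)&(hue>95)&(hue<135))
    rep('board',rg(.43,.72,.03,.28)&(Z>.006))
    rep('mat',rg(.40,.66,.28,.47)&(sat>150))
    rep('grey',rg(.45,.7,.07,.26)&(Z>.036)&(sat<90))
E
python3 -c "
import cv2
a=cv2.imread('pics/top0.png');b=cv2.imread('pics/side0.png')
A=cv2.resize(a[160:265,175:255],(400,525),interpolation=cv2.INTER_CUBIC);B=cv2.resize(b[220:300,215:325],None,fx=3.6,fy=3.6,interpolation=cv2.INTER_CUBIC)
import numpy as np
o=np.zeros((525,800,3),np.uint8);o[:,:400]=A;o[:288,400:796]=B
cv2.imwrite('pics/book.png',o)"
```

```text
top table z 0.0005400865563228718
  lids 9282 z 0.0508 rect 509.75494384765625 -196.2259063720703 325.89129638671875 151.07461547851562 89.76435852050781
  fins 46 z 0.0844 rect 442.2783203125 -72.97964477539062 15.259078979492188 12.964810371398926 87.95474243164062
  booktop 4262 z 0.0441 rect 564.1903076171875 158.68417358398438 123.55438995361328 181.9306640625 87.58583068847656Traceback (most recent call last):
  File "<stdin>", line 18, in <module>
  File "<stdin>", line 8, in rep
    return _wrapfunc(a, 'argmax', axis=axis, out=out, **kwds)
    return bound(*args, **kwds)
ValueError: attempt to get argmax of an empty sequence
```

View pics/book.png

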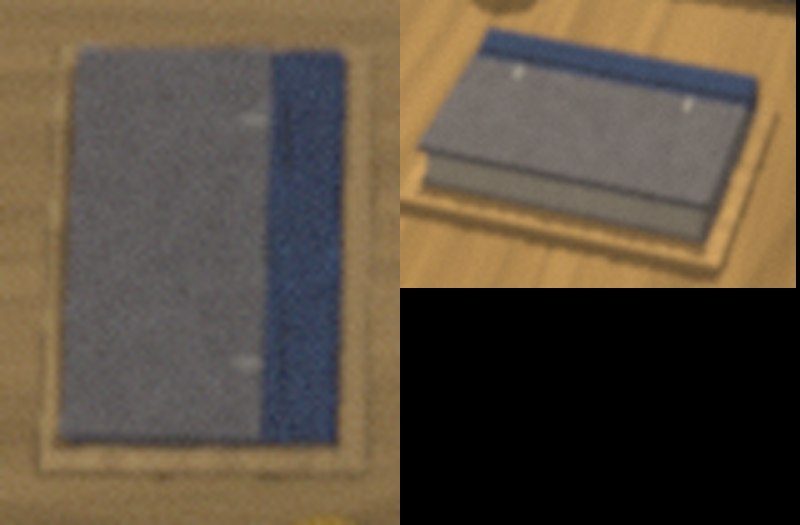

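```bash
python3 - <<'E'
from m import *
for n in('top','side'):
    im,d,W=cloud(n,n+'0.png'); hsv=cv2.cvtColor(im,cv2.COLOR_BGR2HSV).astype(int)
    X,Y,Z=W[...,0],W[...,1],W[...,2]; ok=d>0
    def rep(name,m,z=None):
        k,lab,st,_=cv2.connectedComponentsWithStats(m.astype(np.uint8)); 
        if k<2: print(name,'none'); return
        i=1+np.argmax(st[1:,4]); m=lab==i
        z=np.median(Z[m]) if z is None else z; c=r.get_calibration(n)
        cs=cv2.findContours(m.astype(np.uint8),cv2.RETR_EXTERNAL,cv2.CHAIN_APPROX_NONE)[0][0][:,0,:]
        w=np.array([at_z(c,p,z)[:2] for p in cs]).astype(np.float32)
        (cx,cy),(a,b),g=cv2.minAreaRect(w*1000); print(' ',n,name,m.sum(),'z',round(float(np.median(Z[m])),4),'rect',np.round([cx,cy,a,b,g],1))
    sat,val,hue=hsv[...,1],hsv[...,2],hsv[...,0]
    rg=lambda x0,x1,y0,y1:(X>x0)&(X<x1)&(Y>y0)&(Y<y1)&ok
    rep('lids',rg(.4,.62,-.4,-.02)&(Z>.047)&(Z<.058),.05)
    rep('fins',rg(.4,.47,-.12,-.04)&(Z>.068))
    B=rg(.45,.7,.07,.26)
    rep('booktop',B&(Z>.0415 if n=='side' else Z>.036),.044)
    rep('blue',B&(Z>.036)&(im[...,0].astype(int)-im[...,2]>22),.044)
    rep('grey',B&(Z>.040)&(im[...,0].astype(int)-im[...,2]<22),.044)
    rep('mat',rg(.40,.66,.28,.47)&(im[...,2].astype(int)-im[...,0]>75),.006)
    print(im[232,130],im[210,240],im[210,205]) if n=='top' else 0
    c=r.get_calibration(n)
    for k in('mat',):
        pass
# groove points both views
C={n:r.get_calibration(n) for n in('side','top')}
for n in C:
    for x in r.pinpoint('groove',n): print(n,round(x['conf'],2),at_z(C[n],x['centre'],.0405))
    for k,z in(('lid_blade_handle',.074),('lid_blade_hinge',.044),('mat',0),('box_blade',.006),('book',0.)):
        for x in r.pinpoint(k,n)[:1]: print(n,k,round(x['conf'],2),at_z(C[n],x['centre'],z))
# IK probes
def tool(pitch,yaw):  # pitch: tool x down; fingers y along world -y/+y
    return R.from_euler('z',yaw)*R.from_euler('y',pitch)*R.from_matrix(np.array([[0,-1,0],[-1,0,0],[0,0,-1]]).T)
for s in(0,np.pi):
  for p in(0,20,30,40):
    rot=tool(np.radians(p),-.04)*R.from_euler('z',s)
    print(s,p,[r.inverse_kinematics(q,q_(rot)) is not None for q in([.58,.125,.09],[.46,.125,.09],[.5,-.075,.02],[.6,-.075,.2],[.52,.365,.02])])
E
```

```text
top lids 8554 z 0.051 rect [ 510.1 -196.6  325.6  150.7   89.8]
  top fins 46 z 0.0844 rect [442.3 -73.   15.3  13.   88. ]
  top booktop 4262 z 0.0441 rect [564.2 158.7 123.6 182.   87.6]
  top blue 949 z 0.0437 rect [560.2 113.7  30.9 176.5  87.6]
  top grey 3045 z 0.0444 rect [564.8 174.7  91.8 181.5  87.7]
  top mat 16 z 0.0063 rect [558.8 338.5   8.5  11.8   9.6]
[ 56  97 133] [93 73 59] [97 97 99]
  side lids 3133 z 0.0509 rect [ 509.  -193.3  331.7  150.    89.8]
  side fins 42 z 0.0793 rect [441.8 -66.5  11.9  38.3   5.4]
  side booktop 2892 z 0.0444 rect [562.7 162.5 126.  182.9  87.5]
  side blue 404 z 0.0441 rect [559.  117.3  21.8 176.6  87.8]
  side grey 2613 z 0.0444 rect [562.6 162.6 126.  183.1  87.5]
  side mat 11206 z 0.0015 rect [535.2 378.8 191.5 271.9  89.8]
side 0.82 [0.5927 0.1314 0.0405]
side 0.8 [0.4979 0.1364 0.0405]
side 0.76 [0.5327 0.134  0.0405]
side 0.64 [0.6118 0.1353 0.0405]
side 0.62 [0.5603 0.13   0.0405]
side lid_blade_handle 0.91 [ 0.4352 -0.0764  0.074 ]
side lid_blade_hinge 0.82 [ 0.588 -0.079  0.044]
side mat 0.66 [0.5239 0.3651 0.    ]
side box_blade 0.83 [ 0.506  -0.0772  0.006 ]
side book 0.79 [0.5698 0.159  0.    ]
top 0.97 [0.5571 0.1214 0.0405]
top 0.94 [0.6144 0.1271 0.0405]
top 0.84 [0.5032 0.1297 0.0405]
top 0.69 [0.5963 0.1308 0.0405]
top 0.65 [0.5366 0.1269 0.0405]
top lid_blade_handle 0.73 [ 0.44   -0.0749  0.074 ]
top lid_blade_hinge 0.67 [ 0.5795 -0.0688  0.044 ]
top mat 0.56 [0.5219 0.3654 0.    ]
top box_blade 0.85 [ 0.5034 -0.078   0.006 ]
top book 0.84 [0.5671 0.1566 0.    ]
0 0 [False, False, False, False, True]
0 20 [False, False, False, False, False]
0 30 [False, False, False, False, False]
0 40 [False, False, False, False, False]
3.141592653589793 0 [True, True, True, True, True]
3.141592653589793 20 [True, True, True, True, True]
3.141592653589793 30 [True, True, True, True, True]
3.141592653589793 40 [True, True, True, True, True]
```

```bash
cat >> h.py <<'E'
np.set_printoptions(precision=4,suppress=True)
def tool(pitch,yaw=0.):  # fingers close along y; pitch tips the tool-x (world +x) down
    return q_(R.from_euler('z',yaw)*R.from_euler('y',pitch)*R.from_matrix(np.diag([-1.,1,-1])))
E
python3 - <<'E'
from h import *
for p in(-20,0,20,30,40):
    print(p,[r.inverse_kinematics(q,tool(np.radians(p),-.04)) for q in([.58,.125,.09],[.46,.125,.09],[.5,-.075,.02],[.6,-.075,.2],[.52,.365,.02])])
q=tool(0); y=-.0735; hx,hz=.5845,.044
r.gripper_to(.05,15)
r.move_to([.4425,y,.16],q)
g=r.move_l([.4425,y,.0635],vel=.08,guard=8); print('guard',g,r.sense()['ee_pos'])
if not g:
    r.gripper_to(.0,15); s=r.sense(); print(s['opening'],s['finger_force'],s['t'])
    if s['opening']>.01:
        for th in np.arange(.15,1.51,.15):
            r.move_l([hx-.142*np.cos(th)+.03*np.sin(th),y,hz+.142*np.sin(th)+.03*np.cos(th)-.0105],vel=.08)
            s=r.sense(); print(round(th,2),s['wrist_force'],s['opening'])
        print(s['t']); save('side','open.png')
E
```

```text
-20 [array([ 0.1332,  0.2538,  1.9475, -0.1048,  0.5986, -1.3212]), array([ 0.1793,  0.0964,  2.1633, -0.144 ,  0.5452, -1.241 ]), array([-0.3724,  0.2495,  2.2227,  0.3266,  0.3553, -2.192 ]), array([-0.2944,  0.1499,  1.7684,  0.1112,  0.8877, -1.8808]), array([ 0.6307,  0.4319,  1.8821, -0.3945,  0.5861, -0.5963])]
0 [array([ 0.095 ,  0.3945,  1.6498, -0.    ,  1.0972, -1.4358]), array([ 0.1192,  0.2377,  1.8981, -0.    ,  1.0058, -1.4116]), array([-0.2866,  0.3636,  1.9269, -0.    ,  0.8511, -1.8174]), array([-0.2394,  0.3279,  1.4623, -0.    ,  1.3514, -1.7702]), array([ 0.5026,  0.519 ,  1.6316, -0.    ,  0.991 , -1.0282])]
20 [array([ 0.0705,  0.5865,  1.3635,  0.0378,  1.5387, -1.4681]), array([ 0.0847,  0.4292,  1.657 ,  0.0431,  1.4021, -1.4608]), array([-0.2359,  0.5449,  1.653 , -0.0694,  1.2872, -1.7357]), array([-0.2039,  0.5387,  1.1708, -0.057 ,  1.7765, -1.7367]), array([ 0.4116,  0.6775,  1.3737,  0.1518,  1.4088, -1.1678])]
30 [array([ 0.0619,  0.6918,  1.2277,  0.0517,  1.7432, -1.4736]), array([ 0.0732,  0.5326,  1.5479,  0.0565,  1.5819, -1.472 ]), array([-0.218
[... 395 characters left out ...]
0.9074, -0.1098,  2.165 , -1.7413]), array([ 0.3521,  0.8726,  1.1232,  0.2548,  1.798 , -1.2055])]
guard False [ 0.4429 -0.0736  0.0639]
0.0160282225902258 15.000688433647156 6.9917
0.15 [-2.3171 -5.4898  1.8918] 0.015874546709934403
0.3 [-2.6147 -5.0417  2.7186] 0.015883884913948706
0.45 [-2.2634 -5.8248  1.8837] 0.01567254518829256
0.6 [-2.2933 -4.8901  2.6744] 0.015771811741270198
0.75 [-1.1397 -6.0873  2.3973] 0.015790785051084468
0.9 [-0.5235 -6.0099  2.4957] 0.015602990164171554
1.05 [ 0.0892 -5.4339  1.333 ] 0.015764438388077173
1.2 [ 0.0889 -6.1393  1.8196] 0.01608548572399142
1.35 [ 0.5463 -5.8068  1.7446] 0.015783821731118603
1.5 [ 0.9719 -5.1332  1.183 ] 0.015747629798556
11.2417
```

```bash
python3 - <<'E'
from h import *
r.gripper_to(.05,15)
p=r.sense()['ee_pos']; r.move_l([p[0],p[1],.30],vel=.2)
r.move_to([.45,.12,.30],tool(0)); print(r.sense()['t'],r.sense()['wrist_force'])
for n in('top','side'):
    save(n,n+'1.png')
    c=r.get_calibration(n)
    for k,z in(('creaser',.010),('creaser_tip',.017),('lid_blade_handle',.18)):
        for x in r.pinpoint(k,n)[:2]: print(n,k,x['centre'],round(x['conf'],2),at_z(c,x['centre'],z))
a=cv2.imread('pics/top1.png')[130:280,280:380];b=cv2.imread('pics/side1.png')[120:230,260:370]
o=np.zeros((600,800,3),np.uint8);o[:600,:400]=cv2.resize(a,(400,600),interpolation=2);o[:400,400:]=cv2.resize(b,(400,400),interpolation=2)
cv2.imwrite('pics/box1.png',o)
E
```

```text
13.7417 [ 1.7163 -0.7979  0.4569]
top creaser [315.1, 239.7] 0.84 [ 0.4873 -0.0662  0.01  ]
top creaser [312.2, 206.9] 0.51 [ 0.5649 -0.0633  0.01  ]
top creaser_tip [314.8, 206.8] 0.75 [ 0.5634 -0.0688  0.017 ]
top lid_blade_handle [322.3, 173.7] 0.63 [ 0.5969 -0.0754  0.18  ]
side creaser [322.0, 203.7] 0.54 [ 0.4868 -0.0912  0.01  ]
side creaser_tip [274.4, 244.4] 0.69 [0.5624 0.1082 0.017 ]
side lid_blade_handle [281.7, 142.1] 0.97 [ 0.5948 -0.0902  0.18  ]
```

View pics/box1.png

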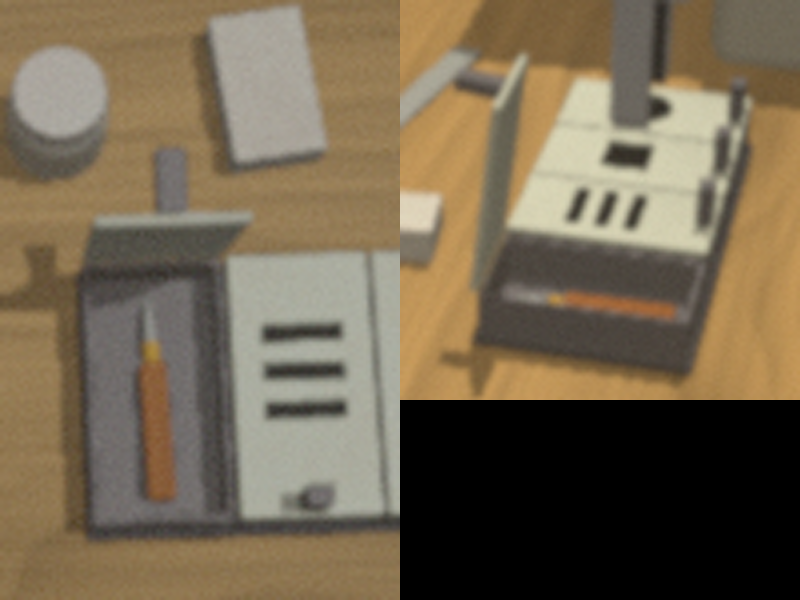

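```bash
python3 - <<'E'
from m import *
for n in('top','side'):
    im,d,W=cloud(n,n+'1.png'); I=im.astype(int); X,Y,Z=[W[...,i] for i in range(3)]
    m=(I[...,2]-I[...,0]>60)&(d>0)&(X>.43)&(X<.57)&(Y>-.105)&(Y<-.04)&(Z<.035)&(Z>.004)
    c=r.get_calibration(n)
    cs=np.argwhere(m)[:,::-1]; w=np.array([at_z(c,p,.024)[:2] for p in cs]).astype(np.float32)
    print(n,m.sum(),np.median(Z[m]),w.mean(0),cv2.minAreaRect(w*1000), np.linalg.svd(w-w.mean(0),full_matrices=0)[2][0])
    h=(d>0)&(X>.44)&(X<.58)&(abs(Y+.0735)<.03)&(Z<.04); print('floor z',np.percentile(Z[h],[5,25,50]))
    # mat
    v,u=np.mgrid[:420,:560]
    mm=(I[...,2]-I[...,0]>62)&(d>0)&(X>.42)&(X<.64)&(Y>.28)&(Y<.46)&(abs(Z-.005)<.012)
    mm=cv2.morphologyEx(mm.astype(np.uint8),cv2.MORPH_OPEN,np.ones((3,3)))
    w=np.array([at_z(c,p,.006)[:2] for p in np.argwhere(mm)[:,::-1]]).astype(np.float32); print('mat',len(w),np.median(I[mm>0],0) if len(w) else 0,cv2.minAreaRect(w*1000) if len(w) else 0)
c=r.get_calibration('top'); print([at_z(c,p,.006)[:2] for p in((120,193),(156,196),(143,271),(105,268))])
E
```

```text
top 209 0.02431063262806621 [ 0.4948 -0.0739] ((496.14141845703125, -73.91645812988281), (88.11534118652344, 13.241231918334961), 1.181421160697937) [-0.9999 -0.0166]
floor z [0.0062 0.0091 0.011 ]
mat 1994 [ 77. 116. 145.] ((529.571533203125, 408.14105224609375), (218.27024841308594, 101.15727233886719), 2.366112232208252)
side 107 0.023974950762567393 [ 0.4922 -0.0726] ((494.6534118652344, -72.4649658203125), (89.54476928710938, 15.07178783416748), 1.1775249242782593) [-0.9998 -0.0195]
floor z [0.009  0.0109 0.022 ]
mat 8401 [ 74. 130. 180.] ((528.869873046875, 374.3153076171875), (218.90576171875, 179.53671264648438), 0.18695111572742462)
[array([0.6152, 0.3872]), array([0.6049, 0.3025]), array([0.4299, 0.3296]), array([0.4398, 0.4164])]
```

```bash
cat >> h.py <<'E'
def F(n=10,dt=.02):
    a=[]
    for _ in range(n): a.append(r.sense()['wrist_force']); r.hold(dt)
    return np.mean(a,0),np.std(a,0)
E
python3 - <<'E'
from h import *
x,y,yaw=.502,-.0735,.019
q=tool(0,yaw)
r.gripper_to(.03,50)
r.move_to([x,y,.14],q)
g=r.move_l([x,y,.0205],vel=.08,guard=8); s=r.sense(); print(g,s['ee_pos'])
if g: r.move_l([x,y,s['ee_pos'][2]+.001],vel=.05)
r.gripper_to(0,50); s=r.sense(); print(s['opening'],s['finger_force'],s['ee_pos'],s['wrist_force'])
if s['opening']>.008:
    r.move_l([x,y,.15],vel=.15)
    r.move_to([.52,.0,.20],tool(np.radians(30),-.042))
    print(r.sense()['t'],r.sense()['ee_pos'],r.sense()['opening'],F())
    for n in('top','side'):
        save(n,n+'2.png'); c=r.get_calibration(n)
        for k in('creaser','creaser_tip'):
            for o in r.pinpoint(k,n)[:2]: print(n,k,o['centre'],round(o['conf'],2))
    a=cv2.imread('pics/top2.png')[130:280,220:370];b=cv2.imread('pics/side2.png')[100:250,200:350]
    cv2.imwrite('pics/held.png',cv2.resize(np.hstack([a,b]),(800,400),interpolation=2))
E
```

```text
False [ 0.5024 -0.0736  0.021 ]
0.015641167432519906 49.99268352985382 [ 0.5022 -0.0736  0.0208] [-0.0429  0.2458  1.9526]
19.4167 [ 0.5195 -0.0002  0.1987] 0.015095214681914236 (array([ 0.0396, -0.0899, -0.7876]), array([0.4889, 0.5479, 0.3904]))
top creaser [226.6, 233.3] 0.74
top creaser_tip [345.1, 158.2] 0.38
side creaser [311.8, 157.2] 0.49
side creaser_tip [283.2, 167.4] 0.72
```

View pics/held.png

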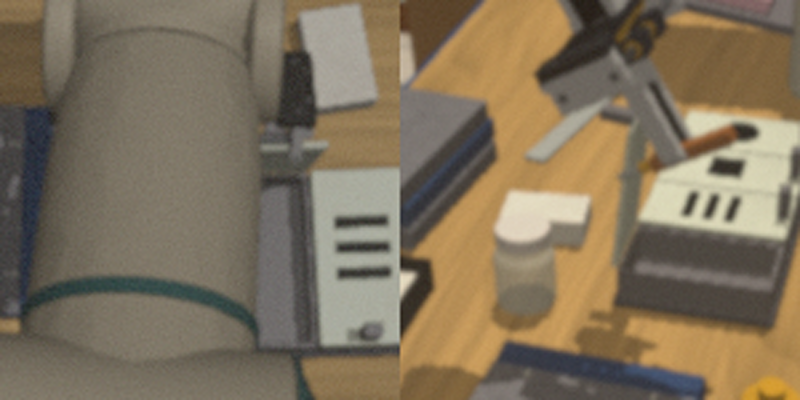

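```bash
python3 - <<'E'
from h import *
c=r.get_calibration('side'); s=r.sense()
def proj(P):
    p=Rq(c['orientation']).inv().apply(P-np.array(c['position'])); return [c['fx']*p[0]/p[2]+c['cx'],c['fy']*p[1]/p[2]+c['cy']]
A=R.from_euler('z',-.042)*R.from_euler('y',np.radians(30))
print(s['tool_rot'],tool(np.radians(30),-.042))
for L in(.058,.063,.068): print(L,proj(s['ee_pos']+A.apply([L,0,-.0038])))
print('origin',proj(s['ee_pos']+A.apply([-.012,0,-.0108])), 'rear end',proj(s['ee_pos']+A.apply([-.052,0,-.0038])))
d=np.load('pics/side2.png.npy'); print(d[155:175:3,270:300:4])
E
```

```text
[-0.2584  0.0206  0.9658  0.0055] [np.float64(-0.2587619776003526), np.float64(0.0202829514784317), np.float64(0.9657128474715158), np.float64(0.005434800468765421)]
0.058 [np.float64(283.28943044273444), np.float64(164.86915341229928)]
0.063 [np.float64(281.5374773767081), np.float64(165.53689057615304)]
0.068 [np.float64(279.7935879602939), np.float64(166.20155437084713)]
origin [np.float64(310.1346902790954), np.float64(157.73780804651523)] rear end [np.float64(323.99176745237196), np.float64(149.35591644032945)]
[[1.4696 1.4644 1.4675 1.4701 1.1104 1.1634 1.4644 1.0383]
 [1.4595 1.4519 1.4557 1.4553 1.1185 1.1744 1.0649 1.0406]
 [1.436  1.4406 1.4334 1.4361 1.1231 1.0684 1.0649 1.0595]
 [1.4253 1.421  1.4228 1.0834 1.0829 1.0754 1.4187 1.3222]
 [1.412  1.4101 1.4134 1.4111 1.1489 1.2064 1.4084 1.313 ]
 [1.3961 1.3961 1.3902 1.1371 1.1592 1.3895 1.2948 1.2933]
 [1.3169 1.3778 1.3779 1.1411 1.1692 1.383  1.2811 1.28  ]]
```

```bash
cat >> h.py <<'E'
YAW=np.radians(-2.4); P=np.radians(30)
A=R.from_euler('z',YAW)*R.from_euler('y',P); QP=tool(P,YAW); OFF=A.apply([.0615,0,-.0038])
ex=np.array([np.cos(YAW),np.sin(YAW),0]); ey=np.array([-ex[1],ex[0],0])
G=np.array([.5623,.125,0])
def tcp(s,l,z): return G+ex*s+ey*l+np.array([0,0,z])-OFF   # tip centre at s along, l across
def tip():
    p=r.sense()['ee_pos']+OFF-G; return np.array([p@ex,p@ey,p[2]])
E
python3 - <<'E'
from h import *
c=r.get_calibration('top')
for p in((226,183.6),(224.4,232.4)):
    w=at_z(c,p,.044)-G; print('tick',w@ex,w@ey)
r.move_to(tcp(.056,0,.075),QP); b,_=F(); print('base',b)
g=r.move_l(tcp(.056,0,.052),vel=.05,guard=4); print(g,tip())
if not g:
    g=r.move_l(tcp(.056,0,.0415),vel=.012,guard=2.5); f,_=F(6); print(g,tip(),f-b,r.sense()['t'],r.sense()['opening'])
E
```

```text
tick 0.056421375624319044 0.011395268244826517
tick -0.05690450310544813 0.011816076174776435
base [-0.0415 -0.138  -0.3536]
False [0.0559 0.     0.0517]
True [ 0.0555 -0.      0.0416] [ 0.262 -0.151  2.953] 22.2667 0.015695933594180173
```

```bash
python3 - <<'E'
from h import *
b=np.array([-.04,-.14,-.354]); z=tip()[2]-.0004; l=0.; s=.0565
r.move_l(tcp(s,l,z),vel=.01)
log=[]
while True:
    f=F(4,.02)[0]-b; log.append([s,l*1e3,z*1e3,*f]); 
    if f[2]>12 or f[2]<-3: print('ABORT'); break
    z+=np.clip((f[2]-4.8)/4000*.6,-.0006,.0006); l+=np.clip((f@ey)/4000,-.0004,.0004) if abs(f@ey)>1 else 0
    if s<=-.0579: break
    s-=.0055; r.move_l(tcp(s,l,z),vel=.03)
r.hold(.2)
print(np.round(np.array(log),2),tip(),r.sense()['t'],r.sense()['opening'])
E
```

```text
[[ 0.06  0.   41.2  -1.82 -0.17  4.25]
 [ 0.05  0.   41.12  2.68  0.11  3.52]
 [ 0.05  0.   40.92  1.77 -0.28  3.6 ]
 [ 0.04  0.   40.74  1.89 -0.07  4.37]
 [ 0.03  0.   40.68  1.89  0.16  4.61]
 [ 0.03  0.   40.65  2.45  0.27  3.87]
 [ 0.02  0.   40.51  2.08  0.01  4.3 ]
 [ 0.02  0.   40.44  2.13 -0.12  4.89]
 [ 0.01  0.   40.45  2.46  0.02  5.13]
 [ 0.01  0.   40.5   2.12 -0.15  4.93]
 [ 0.    0.   40.52  1.98 -0.08  4.9 ]
 [-0.    0.   40.53  2.41  0.39  4.54]
 [-0.01  0.   40.49  2.47  0.09  4.52]
 [-0.01  0.   40.45  2.29  0.18  4.59]
 [-0.02  0.   40.42  1.93 -0.41  5.04]
 [-0.03  0.   40.46  2.77 -0.1   4.52]
 [-0.03  0.   40.42  2.34 -0.3   4.85]
 [-0.04  0.   40.42  2.51 -0.03  4.56]
 [-0.04  0.   40.39  2.48  0.12  4.5 ]
 [-0.05  0.   40.34  2.91  0.19  4.35]
 [-0.05  0.   40.27  2.89  0.47  5.18]
 [-0.06  0.   40.33  2.71  0.06  5.55]] [-0.0595 -0.      0.0404] 31.2083 0.01502883366810618
```

```bash
python3 - <<'E'
from h import *
yaw=-.157; q=tool(0,yaw); e=np.array([np.cos(yaw),np.sin(yaw),0])
c=np.array([.522,.362,0])+.0125*e
p=r.sense()['ee_pos']; r.move_l(p+[0,0,.09],vel=.12)
r.move_to(c+[0,0,.12],q)
r.move_l(c+[0,0,.035],vel=.1); b,_=F(5)
g=r.move_l(c+[0,0,.0145],vel=.015,guard=2.5); f,_=F(5); print(g,r.sense()['ee_pos'],f-b,r.sense()['t'])
save('side','lay.png'); a=cv2.imread('pics/lay.png')[270:400,180:340]; cv2.imwrite('pics/lay_c.png',cv2.resize(a,(640,520),interpolation=2))
E
```

```text
True [0.5343 0.36   0.0168] [-0.6745 -0.1946  5.6717] 35.3417
```

View pics/lay_c.png

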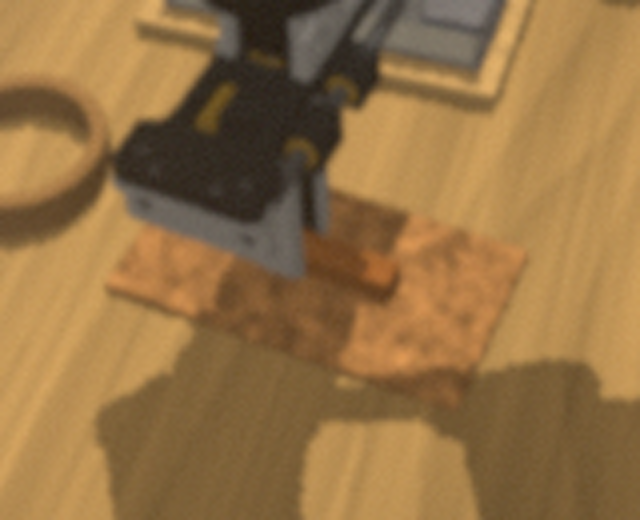

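The tool lies flat on the mat, with its handle near the mat's middle and the contact height as expected (0.0168). I'll release it and back off.

```bash
python3 - <<'E'
from h import *
r.gripper_to(.045,20)
p=r.sense()['ee_pos']; r.move_l(p+[0,0,.02],vel=.04); r.move_l(p+[0,0,.2],vel=.15)
r.move_to([.25,.35,.3],tool(0,0.)); r.hold(.3)
for n in('top','side'):
    save(n,n+'3.png'); c=r.get_calibration(n)
    for o in r.pinpoint('creaser',n)[:1]: print(n,o['centre'],at_z(c,o['centre'],.006))
print(r.sense()['t'])
a=cv2.imread('pics/top3.png')[120:310,60:460]; b=cv2.imread('pics/side3.png')[110:380,160:400]
cv2.imwrite('pics/fin.png',np.hstack([cv2.resize(a,(440,209)),cv2.resize(b[:,:],(240,209))]))
E
```

```text
top [127.7, 228.9] [0.5287 0.3669 0.006 ]
side [259.8, 337.7] [0.5198 0.3667 0.006 ]
39.675
```

View pics/fin.png

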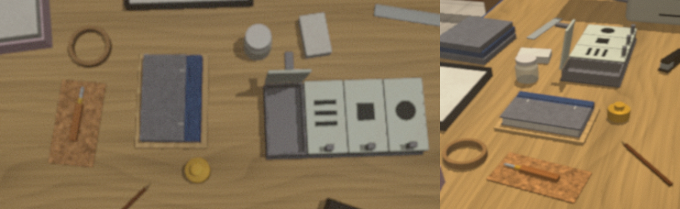

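The tool rests on the mat near its middle at about (75,115), the other three lids are shut, and the bystanders haven't moved.

```bash
python3 -c "
from plant import r
print(r.sign_off())"
```

```text
the job is handed in; nothing more can be done
None
```

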